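# Lift a pile of slotted weights onto the balance with a T-footed pin

## Task

Take the T-footed lifting pin out of its wooden block, thread it down through the slots of all four piled steel weights in the cradle, turn its foot crosswise under the lowest one, and lift the whole pile off on the pin. Set the pile down flat and centred on the two-rail saddle of the balance and let go, leaving the pin standing upright in it. The inner weights lie askew, so feel your way through gently: never lean on the cradle or the balance with more than about 2 kg, do not touch the weights with the fingers, and do not knock the sample tins about.

Things in the scene. Friction and masses are not known exactly. Their poses are not given: they have to be found in the camera images.
- lifter: Loose lifting pin, 130 mm tall, 0.12 kg, upright in the wooden block at the start. Origin: centre of its foot's underside, z up the pin. Foot: flat steel bar 36 mm along own x, 12 mm along own y, 6 mm thick. Round 10 mm stem; round collar 36 mm across, z = 40 to 44. All in one rigid piece.
- pin_handle (a point): Grip point on the pin's axis, 103 mm above its foot's underside; axes as the pin. Black square handle, 18 x 18 mm, sides along own x and y, from 33 mm below to 27 mm above this point: grip it from above.
- holder: Fixed wooden block, 34 mm high, foot plate 95 x 75 mm. Origin: centre of its underside. The pin's foot stands loosely in a pocket (40 mm along own x, 16 mm along own y, floor at z = 8, open at the top), its length along the block's x. Pull the pin straight up.
- cradle: Fixed storage cradle, base 110 x 110 mm, 6 mm thick. Origin: centre of its underside. Four weights lie piled flat on it, all slots along own x to within 0.06 rad. Four posts (8 mm across, at x = +-30, y = +-41 mm, tops at z = 50) keep them in.
- cradle_rails (a point): Middle of the cradle's rail deck at rail-top height, 28 mm above the cradle's underside; axes as the cradle. Two rails along own y (|x| 25 to 48 mm), between them a channel 50 mm wide, 22 mm deep, where the foot can turn. Upper faces of the discs 7, 14, 21, 28 mm above. The deck is sprung: 1 to 2 N beyond the pile's weight it sinks, 0.4 mm per N, at most 10 mm.
- weight_top: Uppermost of four equal loose steel discs, 70 mm across, 7 mm thick, about 0.16 kg, slot 44 mm (own x) by 20 mm (own y) through the middle. Origin: centre of its underside. The two unmeasured discs below it lie 6 to 8 mm off the cradle's middle along the cradle's y, one to +y, one to -y, which is unknown: a pin lowered straight lands on them.
- weight_bottom: Lowest of the four discs, same shape, origin at the centre of its underside. With the pin's collar resting on the pile, the top of the pin's foot is 6 mm below this underside; a quarter turn there puts the foot crosswise. Discs the pin has passed through slide along with it, by friction; those below stay.
- balance: White laboratory balance, fixed, 150 x 130 mm, housing 37 mm high, its dark display towards own -x. Origin: centre of its underside.
- saddle (a point): Centre of the balance's steel saddle at rail-top height, 65 mm above the balance's underside; axes as the balance. Two rails along own y (|x| from 25 to 48 mm, 100 mm long) to carry the pile; the channel between, 22 mm deep and 50 mm wide, takes the pin's foot in any direction. Sprung like the cradle's deck, but stays up under pile and pin.
- tin_a: Aluminium sample tin with lid and dark band, 51 mm across, 42 mm high, loose, near the cradle. Origin: centre of its underside. Bystander.
- tin_b: Equal sample tin near the wooden block. Bystander.
- tin_c: Equal sample tin farther back. Bystander.
Things that resemble listed ones, but are neither listed nor needed, are in the scene too. What is shaped like the lifter but blue or red is not meant.

How it is judged:
By the outcome, as a careful person would: the job done as asked, in the order asked, and still so for the second after the job is handed in, with the robot touching nothing.
It also fails if it takes over 72 s, if anything falls off the work surface, if the arm or the gripper's body presses on something with over 40 N, if the wrist force passes 120 N, or if a joint passes its speed limit or range.

## Robot

A 6-joint arm with a two-finger parallel gripper is mounted at the origin on the work surface. World frame = base frame: x ahead of the robot, y to its left, z up, the work surface at z = 0. Lengths are in m, angles in degrees, forces in N, time in s.
With the tool pointing down it reaches from about 0.35 to 0.875 m from the base axis. Payload 4.2 kg.
Tool frame: the origin (TCP) lies between the finger pads; the fingertips stand 19 mm ahead of it and the grasp point (between the pads) is the TCP; z points along the fingers, y is the line along which they close (so a half turn about z gives the same grasp; the last joint's range is limited). The gripper opens to 87 mm and grips with 3 to 60 N. Pads are 19 mm wide; open, the fingers measure 117 mm over their backs; the gripper's body (75 mm by 190 mm) begins 51 mm behind the grasp point.
Start: joints at [-52.907, 22.042, 0.453, 0, -68.411, -14.817], TCP at [0.237, -0.578, 0.221] pointing down, gripper open.
Joint ranges: [-179.83, 179.83], [-69.29, 118.12], [-61.27, 80.66], [-181.25, 117.63], [-171.15, -9.14], [-177.46, 177.46]. Speed limits (degrees/s): [159.86, 159.86, 180, 180, 180, 180].

## Interface

Orientations are given as a 3x3 rotation matrix whose columns are the frame's x, y, z axes.
In Python, from station import r gives the robot as it stands.
- The arm moves only by the tool drive_tool, never from a script. Its argument "steps" is one flat list of numbers, 7 for each row, row after row: the turn, a rotation vector about the tool's x, y, z in rad, then the shift along the tool's x, y, z in m, then the opening, from 0 (shut) to 1 (fully open). A call has 1 to 10 rows; each row shifts and turns the commanded pose from where the row before left it, along the tool's axes as they then stand; what a row does not reach is not made up. A row lasts 1/12 s, in which the tool goes at most 41.7 mm and 7.16 degrees, less where a joint would pass 70% of its speed; a pose out of reach is approached as far as the arm can. A call is refused whole if a number of a shift passes 0.0417 or a number of a turn 0.125, either way. A call with a gripper value outside its range is refused whole. The fingers move at their own pace and stop on an object; the grip force is fixed at half the most. Time passes only in rows, so rows that do not move let the fingers close. It gives the time, the measured TCP pose, the force, the opening and the grip force at its end, in the units of the state.
- r.sense(): the state, without advancing time (a new reading comes with each control period).
- r.capture(name): name is "scene" or "top" or "wrist"; returns the picture (480x640x3 uint8, blue, green, red); there is no depth.
- r.camera_params(name): a dict with "camera_matrix" (3x3 intrinsics, pixels), "extrinsics" (4x4, takes a point from world to camera coordinates). Camera axes: x right, y down, z forward; pixel columns grow to the right and rows downward; lengths in m; the calibration is good to about 2 mm. The wrist camera is an equidistant fisheye: a pixel r from the principal point sees the ray r / f radians off the axis. A picture is of the moment at which its call begins: read the wrist's pose just before it. camera_params takes no time and is no camera call; for the wrist camera it gives the pose at the moment of the call.
- r.finish_job(): hands the job in; it is judged then, once.
The state is a dict: "time_s": time; "joints": joint angles; "joint_velocities": joint speeds; "effort": joint torques, N m; "tcp_pos": TCP position; "ee_rot": TCP orientation; "wrist_force": force on the tool from outside, world axes, zero at the start; "moment": the same for the moment, N m; "gripper_width": opening from 0.0 (shut) to 1.0 (fully open); "gripper_force": force on a finger pad.
Only numpy, scipy, OpenCV 4.12 (cv2) and the standard library are available. Lean on these libraries where they do the work, as an engineer would, in place of code of your own. Each camera call takes 0.05 s, during which the arm holds its last target. There are 200 camera calls.

## Working session

There is one attempt and no reset: what is moved stays moved. The work goes in short steps, Python scripts to look and compute and a tool call to move; the robot and the scene stay as the last step left them, time stands still between calls to the robot, and variables do not carry over. Pictures are saved under pics/ and viewed, at most 10 in all, crops included, and the job is handed in when it is done.

Besides the shell and the picture viewer there is one more tool, called after "Emit:" as name(argument=value, ...) on one line, values as JSON. drive_tool: Moves the arm, as the interface text tells. Its arguments: {"type":"object","properties":{"steps":{"type":"array"}},"required":["steps"]}

```bash
ls; mkdir -p pics
python3 - <<'E'
from station import r
import cv2,numpy as np
s=r.sense();print({k:np.round(v,3).tolist() for k,v in s.items()})
for n in("top","scene"):
    cv2.imwrite(f"pics/{n}0.png",r.capture(n));p=r.camera_params(n);print(n,np.round(p["camera_matrix"],1).tolist(),np.round(p["extrinsics"],3).tolist())
E
```

```text
pics
{'time_s': 0.0, 'joints': [-52.909, 22.09, 0.379, -0.029, -68.412, -14.816], 'joint_velocities': [-0.004, -0.042, 0.041, -0.023, -0.052, 0.016], 'effort': [0.001, -39.066, 18.74, 4.22, 0.011, -0.0], 'tcp_pos': [0.237, -0.578, 0.22], 'ee_rot': [[-0.925, -0.379, -0.001], [-0.379, 0.925, 0.002], [0.0, 0.002, -1.0]], 'wrist_force': [0.323, -1.106, -0.648], 'moment': [-0.001, 0.036, 0.013], 'gripper_force': 0.0, 'gripper_width': 0.995}
top [[530.7, 0.0, 326.8], [0.0, 530.7, 235.5], [0.0, 0.0, 1.0]] [[-0.006, -1.0, 0.001, -0.013], [-0.983, 0.005, -0.184, 0.608], [0.184, -0.002, -0.983, 0.994], [0.0, 0.0, 0.0, 1.0]]
scene [[481.0, 0.0, 318.7], [0.0, 481.0, 244.1], [0.0, 0.0, 1.0]] [[-0.148, 0.989, -0.003, 0.111], [0.637, 0.092, -0.765, -0.286], [-0.756, -0.115, -0.644, 1.515], [0.0, 0.0, 0.0, 1.0]]
```

View pics/top0.png

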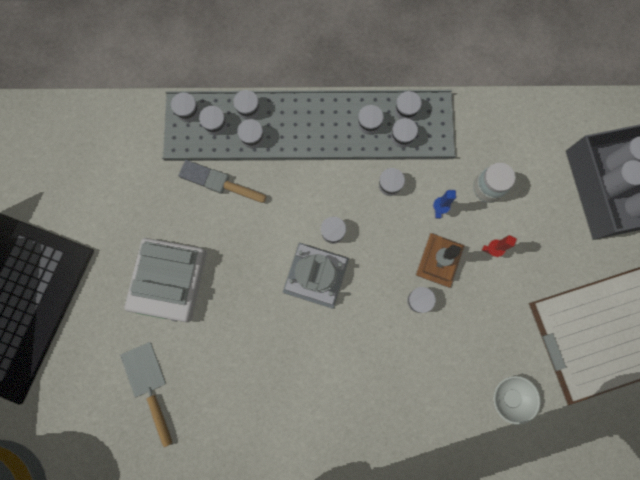

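View pics/scene0.png

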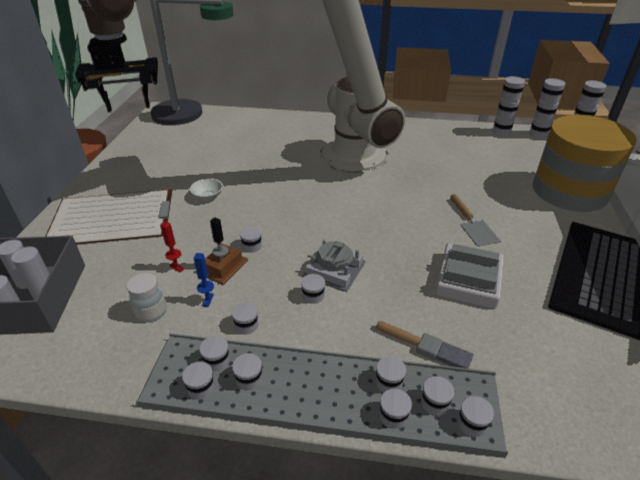

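Top view shows the holder with the black-handled pin at about (441,260), the cradle at (316,275), the balance at (165,280), and the tins at (334,229), (422,300) and (391,181). In the scene view the same pin stands at (217,240), with the blue and red decoys nearby.

```bash
cat > h.py <<'E'
import numpy as np,cv2
from station import r
def ray(name,px,P=None):
    P=P or r.camera_params(name);K=np.array(P["camera_matrix"]);E=np.array(P["extrinsics"])
    u=(px[0]-K[0,2])/K[0,0];v=(px[1]-K[1,2])/K[1,1]
    if name=="wrist":
        t=np.hypot(u,v);s=np.sin(t)/t if t>1e-9 else 1.;d=np.array([u*s,v*s,np.cos(t)])
    else: d=np.array([u,v,1.])
    R=E[:3,:3];return -R.T@E[:3,3],R.T@d
def onz(name,px,z,P=None):
    c,d=ray(name,px,P);return c+d*(z-c[2])/d[2]
def tri(rays):
    A=0;b=0
    for c,d in rays:
        d=d/np.linalg.norm(d);M=np.eye(3)-np.outer(d,d);A=A+M;b=b+M@c
    return np.linalg.solve(A,b)
def proj(name,p,P=None):
    P=P or r.camera_params(name);K=np.array(P["camera_matrix"]);E=np.array(P["extrinsics"])
    q=E[:3,:3]@p+E[:3,3]
    if name=="wrist":
        t=np.arctan2(np.hypot(q[0],q[1]),q[2]);n=np.hypot(q[0],q[1]);q=np.array([q[0]/n*t,q[1]/n*t,1])
    return (K@(q/q[2]))[:2]
E
python3 - <<'E'
from h import *
for n,px,z in [("handle",(454,252),.13),("holder",(441,260),.02),("cradle",(316,275),.03),("weight",(316,270),.056),("bal",(165,280),.037),("tina",(334,229),.042),("tinb",(422,300),.042),("tinc",(391,181),.042),("blue",(449,195),.12),("red",(508,240),.12)]:
    print(n,onz("top",px,z).round(3))
p=r.camera_params("wrist");print(np.round(p["camera_matrix"],1).tolist());E=np.array(p["extrinsics"]);s=r.sense()
c=-E[:3,:3].T@E[:3,3];R=np.array(s["ee_rot"]);print(R.T@(c-s["tcp_pos"]),(E[:3,:3]@R).round(3))
E
```

```text
handle [ 0.562 -0.249  0.13 ]
holder [ 0.563 -0.249  0.02 ]
cradle [0.533 0.005 0.03 ]
weight [0.54  0.005 0.056]
bal [0.524 0.305 0.037]
tina [ 0.624 -0.031  0.042]
tinb [ 0.481 -0.203  0.042]
tinc [ 0.724 -0.149  0.042]
blue [ 0.673 -0.247  0.12 ]
red [ 0.586 -0.353  0.12 ]
[[371.6, 0.0, 324.2], [0.0, 371.6, 244.5], [0.0, 0.0, 1.0]]
[ 6.52194169e-02 -1.59909556e-04 -1.63672039e-01] [[-0.     1.    -0.001]
 [-0.971 -0.001 -0.239]
 [-0.239  0.001  0.971]]
```

Emit:
drive_tool(steps=[0, 0, 0, -0.038, 0.014, -0.003, 1, 0, 0, 0, -0.038, 0.014, -0.003, 1, 0, 0, 0, -0.038, 0.014, -0.003, 1, 0, 0, 0, -0.038, 0.014, -0.003, 1, 0, 0, 0, -0.038, 0.014, -0.003, 1, 0, 0, 0, -0.038, 0.014, -0.003, 1, 0, 0, 0, -0.038, 0.014, -0.003, 1, 0, 0, 0, -0.038, 0.014, -0.003, 1, 0, 0, 0, -0.038, 0.014, -0.003, 1, 0, 0, 0, -0.038, 0.014, -0.003, 1])

```text
time_s: 0.93
tcp_pos: [0.5364, -0.3029, 0.251]
ee_rot: [[-0.925, -0.379, -0.001], [-0.379, 0.925, 0.0], [0.001, 0.001, -1.0]]
wrist_force: [1.3, -1.3, -0.3]
gripper_width: 1.0
gripper_force: 0.0
```

Emit:
drive_tool(steps=[0, 0, 0, -0.037, 0.014, 0, 0.6, 0, 0, 0, -0.037, 0.014, 0, 0.6, 0, 0, 0, -0.037, 0.014, 0, 0.6, 0, 0, 0, 0, 0, 0, 0.6, 0, 0, 0, 0, 0, 0, 0.6])

```text
time_s: 1.35
tcp_pos: [0.6233, -0.2217, 0.2496]
ee_rot: [[-0.924, -0.382, -0.002], [-0.382, 0.924, 0.001], [0.002, 0.001, -1.0]]
wrist_force: [-0.5, 0.5, -0.7]
gripper_width: 0.704
gripper_force: 0.0
```

Run:
```python
from h import *
s=r.sense();print(s["time_s"],s["tcp_pos"],s["joints"],s["wrist_force"])
import pickle
P=r.camera_params("wrist");im=r.capture("wrist");cv2.imwrite("pics/w1.png",im);pickle.dump(P,open("w1.pkl","wb"))
```

```text
1.35 [ 0.62333622 -0.22173075  0.24955533] [-5.61440688e+00  2.48273428e+01  8.89092577e+00 -2.24086116e-02
 -7.41987698e+01 -6.19217297e+01] [-0.45982829  0.54958647 -0.66265001]
```

View pics/w1.png

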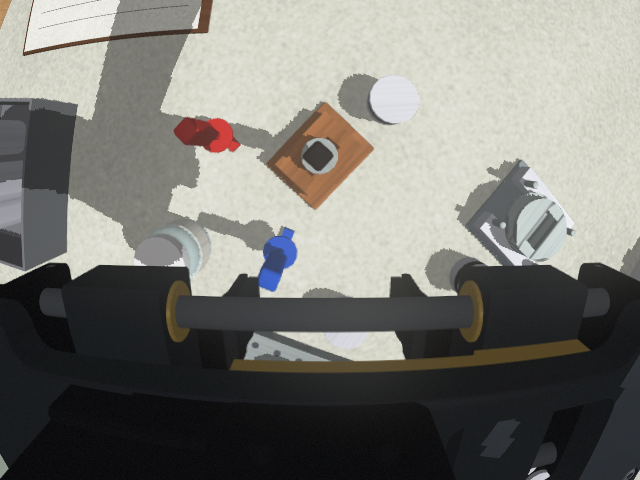

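Wrist view: the black handle top is at (318,155) on the wooden block, whose corners are near (325,102), (374,148), (315,208) and (266,163). The cradle with the weights is at (535,225), tin_b at (394,99), and the blue and red decoys are clear of the pin.

Run:
```python
from h import *
import pickle
P=pickle.load(open("w1.pkl","rb"));im=cv2.imread("pics/w1.png")
sub=np.zeros(im.shape[:2],bool);sub[130:185,290:350]=1
m=((im.max(2)<70)&sub).astype(np.uint8)
n,l,st,ce=cv2.connectedComponentsWithStats(m);k=1+st[1:,4].argmax()
cn=cv2.findContours((l==k).astype(np.uint8),0,1)[0][0][:,0,:]
W=np.array([onz("wrist",p,.138,P)[:2] for p in cn]);rc=cv2.minAreaRect((W*1000).astype(np.float32));print("handle top mm",rc,st[k])
sub[:]=0;sub[90:220,255:385]=1
hsv=cv2.cvtColor(im,cv2.COLOR_BGR2HSV);m=((hsv[...,1]>90)&(hsv[...,0]<18)&sub).astype(np.uint8)
cn=max(cv2.findContours(m,0,1)[0],key=cv2.contourArea)[:,0,:]
for z in(.0,.01):
  W=np.array([onz("wrist",p,z,P)[:2] for p in cn]);rc=cv2.minAreaRect((W*1000).astype(np.float32));print("holder",rc, cv2.boxPoints(rc).round(1).tolist())
c,d=ray("wrist",(318,155),P);print(c)
```

```text
handle top mm ((565.1620483398438, -250.83787536621094), (16.722909927368164, 16.678770065307617), 67.5959243774414) [303 142  30  29 503]
holder ((565.2426147460938, -250.68502807617188), (75.2601318359375, 95.65229034423828), 69.18466186523438) [[507.20001220703125, -268.8999938964844], [596.5999755859375, -302.8999938964844], [623.2999877929688, -232.5], [533.9000244140625, -198.5]]
holder ((565.2001342773438, -250.59291076660156), (73.43937683105469, 93.33821868896484), 69.18467712402344) [[508.5, -268.29998779296875], [595.7999877929688, -301.5], [621.9000244140625, -232.89999389648438], [534.5999755859375, -199.6999969482422]]
[ 0.56348823 -0.24687782  0.41334739]
```

Run:
```python
from h import *
import pickle
P=pickle.load(open("w1.pkl","rb"));im=cv2.imread("pics/w1.png")
a=onz("wrist",(533,247),.05,P);b=onz("wrist",(559,214),.05,P);print(a,b,np.degrees(np.arctan2(*(b-a)[1::-1])), [onz("wrist",p,.006,P).round(3) for p in((521,160),(467,226))])
cr=cv2.resize(cv2.imread("pics/top0.png")[205:325,110:370],None,fx=3,fy=3,interpolation=cv2.INTER_CUBIC);cv2.imwrite("pics/topc.png",cr)
```

```text
[0.55792613 0.00728921 0.05      ] [0.50965855 0.02247745 0.05      ] 162.5328997121176 [array([ 0.469, -0.03 ,  0.006]), array([ 0.571, -0.062,  0.006])]
```

View pics/topc.png

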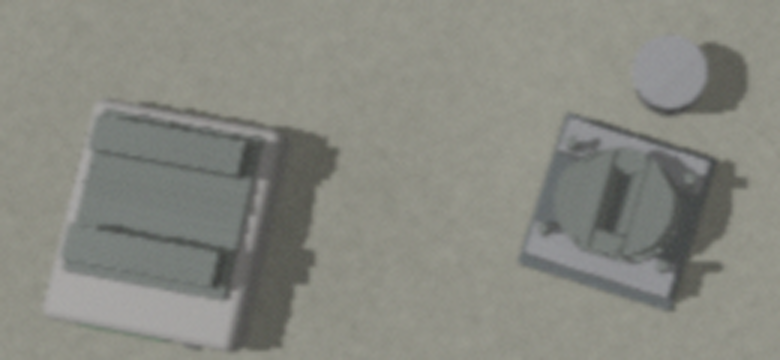

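Crop: the cradle slot runs nearly up and down (world yaw about 162°), and the balance saddle is at (160,200), turned a similar amount, with the display towards the robot.

Emit:
drive_tool(steps=[0, 0, 0, 0.0324, -0.0023, 0, 0.6, 0, 0, 0, 0.0324, -0.0023, 0, 0.6, 0, 0, 0.111, 0, 0, 0, 0.6, 0, 0, 0.111, 0, 0, 0, 0.6, 0, 0, 0.111, 0, 0, 0, 0.6, 0, 0, 0.111, 0, 0, 0, 0.6, 0, 0, 0.11, 0, 0, 0, 0.6, 0, 0, 0.11, 0, 0, 0, 0.6, 0, 0, 0.11, 0, 0, 0, 0.6, 0, 0, 0, 0, 0, 0, 0.6])

```text
time_s: 2.23
tcp_pos: [0.5628, -0.2537, 0.2513]
ee_rot: [[-0.925, 0.379, -0.0], [0.379, 0.925, 0.0], [0.0, 0.0, -1.0]]
wrist_force: [1.0, 1.0, 0.3]
gripper_width: 0.601
gripper_force: 0.0
```

Emit:
drive_tool(steps=[0, 0, 0, -0.001, 0.0036, 0.02, 0.6, 0, 0, 0, 0, 0, 0.02, 0.6, 0, 0, 0, 0, 0, 0.02, 0.6, 0, 0, 0, 0, 0, 0.01, 0.6, 0, 0, 0, 0, 0, 0.01, 0.6, 0, 0, 0, 0, 0, 0, 0.6, 0, 0, 0, 0, 0, 0, 0.6, 0, 0, 0, 0, 0, 0, 0.6])

```text
time_s: 2.9
tcp_pos: [0.567, -0.2501, 0.1724]
ee_rot: [[-0.927, 0.375, 0.002], [0.375, 0.927, -0.001], [-0.002, -0.0, -1.0]]
wrist_force: [0.5, -0.4, -0.1]
gripper_width: 0.601
gripper_force: 0.0
```

Run:
```python
from h import *
s=r.sense();R=np.array(s["ee_rot"]);print(s["time_s"],s["tcp_pos"],s["joints"],R.T@(np.array([.5652,-.2508,.111])-s["tcp_pos"]),R[:,1])
```

```text
2.9 [ 0.56703278 -0.25008308  0.17241737] [-8.84083463e+00  2.35493049e+01 -4.48717206e+00  3.47412021e-02
 -6.18359569e+01 -1.03214114e+02] [ 0.00157048 -0.00135151  0.06141395] [ 3.75230914e-01  9.26931368e-01 -1.20945559e-05]
```

Emit:
drive_tool(steps=[0, 0, 0, 0.001, -0.001, 0.015, 0.6, 0, 0, 0, 0, 0, 0.015, 0.6, 0, 0, 0, 0, 0, 0.015, 0.6, 0, 0, 0, 0, 0, 0.01, 0.6, 0, 0, 0, 0, 0, 0.006, 0.6, 0, 0, 0, 0, 0, 0, 0.6, 0, 0, 0, 0, 0, 0, 0])

```text
time_s: 3.48
tcp_pos: [0.5656, -0.2504, 0.1108]
ee_rot: [[-0.927, 0.375, 0.001], [0.375, 0.927, -0.001], [-0.001, -0.0, -1.0]]
wrist_force: [0.9, 0.6, 1.1]
gripper_width: 0.576
gripper_force: 0.0
```

Emit:
drive_tool(steps=[0, 0, 0, 0, 0, 0, 0, 0, 0, 0, 0, 0, 0, 0, 0, 0, 0, 0, 0, 0, 0, 0, 0, 0, 0, 0, 0, 0, 0, 0, 0, 0, 0, 0, 0])

```text
time_s: 3.9
tcp_pos: [0.5652, -0.2502, 0.1105]
ee_rot: [[-0.927, 0.376, 0.001], [0.376, 0.927, -0.0], [-0.001, 0.0, -1.0]]
wrist_force: [-0.7, -0.5, -0.1]
gripper_width: 0.23
gripper_force: 0.0
```

Emit:
drive_tool(steps=[0, 0, 0, 0, 0, 0, 0, 0, 0, 0, 0, 0, 0, 0, 0, 0, 0, 0, 0, 0, 0, 0, 0, 0, 0, 0, -0.005, 0, 0, 0, 0, 0, 0, -0.01, 0, 0, 0, 0, 0, 0, -0.015, 0, 0, 0, 0, 0, 0, -0.02, 0, 0, 0, 0, 0, 0, -0.025, 0, 0, 0, 0, 0, 0, -0.025, 0, 0, 0, 0, 0, 0, -0.02, 0])

```text
time_s: 4.73
tcp_pos: [0.5654, -0.2504, 0.233]
ee_rot: [[-0.927, 0.376, 0.002], [0.376, 0.927, -0.001], [-0.002, 0.0, -1.0]]
wrist_force: [1.1, 0.2, -1.3]
gripper_width: 0.204
gripper_force: 29.9
```

Emit:
drive_tool(steps=[0, 0, 0, 0.006, 0.025, 0, 0, 0, 0, 0, 0.006, 0.025, 0, 0, 0, 0, 0, 0.006, 0.025, 0, 0, 0, 0, 0, 0.006, 0.025, 0, 0, 0, 0, 0, 0.006, 0.025, 0, 0, 0, 0, 0, 0.006, 0.025, 0, 0, 0, 0, 0, 0.006, 0.025, 0, 0, 0, 0, 0, 0.006, 0.025, 0, 0, 0, 0, 0, 0.006, 0.025, 0, 0, 0, 0, 0, 0, 0, 0, 0])

```text
time_s: 5.57
tcp_pos: [0.6002, -0.0177, 0.2307]
ee_rot: [[-0.928, 0.372, 0.001], [0.372, 0.928, 0.001], [-0.001, 0.002, -1.0]]
wrist_force: [-0.3, -0.3, -1.1]
gripper_width: 0.202
gripper_force: 29.9
```

Emit:
drive_tool(steps=[0, 0, 0, 0, 0, 0, 0, 0, 0, 0, 0, 0, 0, 0, 0, 0, 0, 0, 0, 0, 0])

```text
time_s: 5.82
tcp_pos: [0.5993, -0.0222, 0.2304]
ee_rot: [[-0.926, 0.377, -0.0], [0.377, 0.926, -0.0], [0.0, -0.0, -1.0]]
wrist_force: [0.1, -0.6, -2.3]
gripper_width: 0.201
gripper_force: 29.9
```

Run:
```python
from h import *
s=r.sense();print(s["time_s"],s["tcp_pos"],s["joints"],s["wrist_force"],s["gripper_width"])
import pickle
P=r.camera_params("wrist");im=r.capture("wrist");cv2.imwrite("pics/w2.png",im);pickle.dump((P,s),open("w2.pkl","wb"))
```

```text
5.8167 [ 0.59933624 -0.02218364  0.23038034] [ 1.33355295e+01  1.92332311e+01 -2.43482224e+00  4.86258679e-03
 -6.83369988e+01 -1.25461939e+02] [ 0.0742838  -0.64960735 -2.31226941] 0.200805014686247
```

View pics/w2.png

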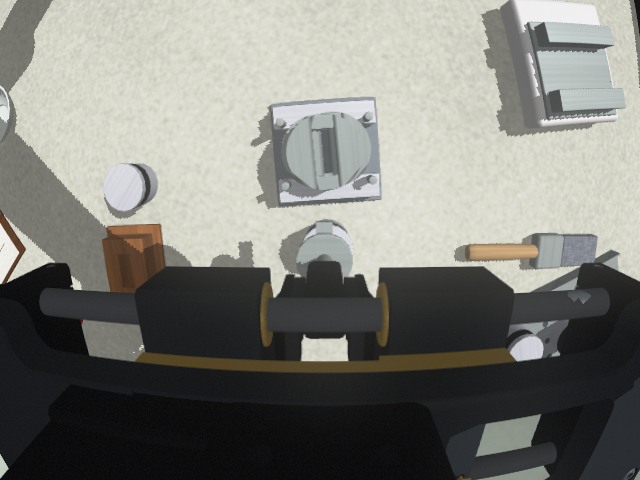

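Wrist view with the pin in hand (foot and collar at (325,240)): cradle base corners are near (272,104), (375,97), (381,199) and (278,206), and the disc with its slot is at (328,150). I will enlarge the slot.

Run:
```python
from h import *
import pickle
P,s=pickle.load(open("w2.pkl","rb"));im=cv2.imread("pics/w2.png")
cr=cv2.resize(im[90:215,262:392],None,fx=4.8,fy=4.8,interpolation=cv2.INTER_CUBIC);cv2.imwrite("pics/w2c.png",cv2.convertScaleAbs(cr,alpha=1.3))
# base corners -> center
c=[onz("wrist",p,.006,P) for p in((272,104),(375,97),(381,199),(278,206))]
print(np.round(c,4).tolist(),np.mean(c,0).round(4),[np.linalg.norm(c[i]-c[i-1]).round(4) for i in range(4)])
e=c[3]-c[0];f=c[2]-c[1];print(np.degrees(np.arctan2(e[1],e[0])),np.degrees(np.arctan2(f[1],f[0])))
```

```text
[[0.4683, -0.0274, 0.006], [0.5016, 0.0742, 0.006], [0.6042, 0.0405, 0.006], [0.5702, -0.0633, 0.006]] [0.5361 0.006  0.006 ] [np.float64(0.1081), np.float64(0.1069), np.float64(0.1081), np.float64(0.1092)]
-19.3905178268854 -18.21225428542574
```

View pics/w2c.png

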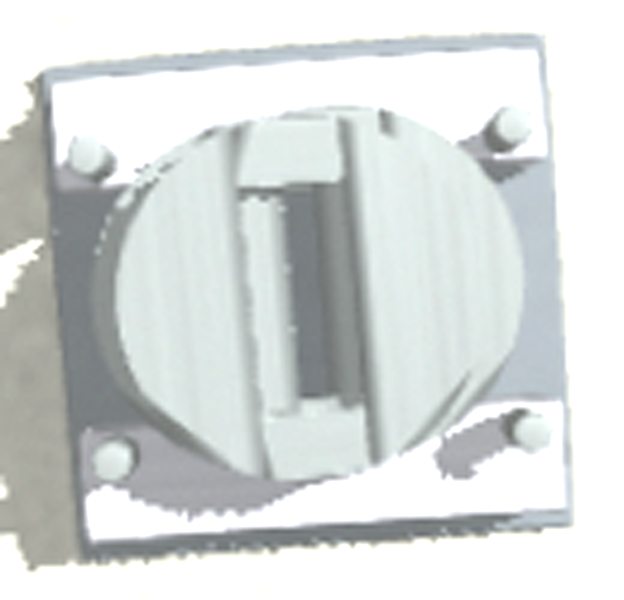

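The crop shows the slot at x 240–365. A bright ledge protrudes from the left (245–285) and a shaded one from the right (330–365), with an open channel at 290–330, so the two inner discs are shifted opposite ways. Post tops are at (92,158), (512,128), (115,460) and (530,428).

Run:
```python
from h import *
import pickle
P,s=pickle.load(open("w2.pkl","rb"))
f=lambda p,z:onz("wrist",(p[0]/4.8+262-.4,p[1]/4.8+90-.4),z,P)
p=[f(q,.05) for q in((92,158),(512,128),(530,428),(115,460))]
print(np.mean(p,0),[np.linalg.norm(p[i]-p[i-1]).round(4) for i in range(4)])
y=p[1]-p[0]+p[2]-p[3];x=p[3]-p[0]+p[2]-p[1];a=lambda v:np.degrees(np.arctan2(v[1],v[0]));print("x yaw",a(x),"y-90",a(y)-90)
S=[f(q,.056) for q in((240,187),(343,183),(366,400),(266,410))];C=np.mean(S,0);print("slot",C,[np.linalg.norm(S[i]-S[i-1]).round(4) for i in range(4)],a(S[3]-S[0]),a(S[2]-S[1]))
D=[f(q,.056) for q in((117,290),(523,290),(310,106),(310,478))];print("disc l-r mid",(D[0]+D[1])/2,np.linalg.norm(D[0]-D[1]),(D[2]+D[3])/2,np.linalg.norm(D[2]-D[3]))
# pin: collar check
R=np.array(s["ee_rot"]);ft=s["tcp_pos"]-np.array([0,0,.103-.0])
for o in(-.018,.018): print("foot end px",proj("wrist",ft+R[:,0]*o,P))
print("TCP->slot tool",R.T@(C-s["tcp_pos"]))
```

```text
[0.53596595 0.00585247 0.05      ] [np.float64(0.0588), np.float64(0.0804), np.float64(0.0584), np.float64(0.0805)]
x yaw -18.275573436915543 y-90 -17.793579981100862
slot [0.53603022 0.00404881 0.056     ] [np.float64(0.0426), np.float64(0.0193), np.float64(0.0414), np.float64(0.019)] -15.68203340330646 -16.03556607349132
disc l-r mid [0.53600559 0.00738837 0.056     ] 0.07645414461311474 [0.53593717 0.00534819 0.056     ] 0.07076742124616238
foot end px [324.48808661 267.0303206 ]
foot end px [324.47461033 219.73386101]
TCP->slot tool [0.06851978 0.00047854 0.17438207]
```

Emit:
drive_tool(steps=[0, 0, -0.029, 0.017, 0, 0, 0, 0, 0, -0.029, 0.018, 0.0007, 0, 0, 0, 0, -0.029, 0.018, 0.001, 0, 0, 0, 0, 0, 0.016, 0.001, 0, 0, 0, 0, 0, 0, 0, 0.02, 0, 0, 0, 0, 0, 0, 0.02, 0, 0, 0, 0, 0, 0, 0.015, 0, 0, 0, 0, 0, 0, 0.01, 0, 0, 0, 0, 0, 0, 0, 0, 0, 0, 0, 0, 0, 0, 0])

```text
time_s: 6.7
tcp_pos: [0.5356, 0.0037, 0.1653]
ee_rot: [[-0.956, 0.294, -0.0], [0.294, 0.956, -0.001], [0.0, -0.001, -1.0]]
wrist_force: [-0.7, 0.7, -1.0]
gripper_width: 0.207
gripper_force: 29.9
```

```bash
cat > st.py <<'E'
from h import *
s=r.sense();R=np.array(s["ee_rot"]);t=np.array(s["tcp_pos"]);c=np.array([.536,.0058,t[2]])
a=np.radians(-18);X=np.array([np.cos(a),np.sin(a),0]);Y=np.array([-np.sin(a),np.cos(a),0])
print("t %.2f foot z mm %.1f  cradle x %.1f y %.1f yaw %.1f"%(s["time_s"],1e3*(t[2]-.1025),1e3*X@(t-c),1e3*Y@(t-c),np.degrees(np.arctan2(R[1,1],R[0,1]))-90),"F",np.round(s["wrist_force"],1),"M",np.round(s["moment"],3),"j",np.round(s["joints"],0))
E
python3 st.py
```

```text
t 6.70 foot z mm 62.8  cradle x 0.3 y -2.1 yaw -17.1 F [-0.7  0.7 -1. ] M [-0.05  -0.12  -0.034] j [  18.   16.  -17.    0.  -57. -125.]
```

Emit:
drive_tool(steps=[0, 0, 0, 0, 0.001, 0.003, 0, 0, 0, 0, 0, 0, 0.003, 0, 0, 0, 0, 0, 0, 0.003, 0, 0, 0, 0, 0, 0, 0.0015, 0, 0, 0, 0, 0, 0, 0, 0, 0, 0, 0, 0, 0, 0, 0])

```text
time_s: 7.2
tcp_pos: [0.5358, 0.0053, 0.1547]
ee_rot: [[-0.956, 0.294, 0.0], [0.294, 0.956, -0.0], [-0.0, -0.0, -1.0]]
wrist_force: [0.8, -0.2, -0.6]
gripper_width: 0.203
gripper_force: 29.9
```

```bash
python3 st.py
```

```text
t 7.20 foot z mm 52.2  cradle x -0.0 y -0.5 yaw -17.1 F [ 0.8 -0.2 -0.6] M [0.001 0.001 0.002] j [  18.   17.  -18.    0.  -56. -125.]
```

Through the top disc's edge. Now shift +y and probe.

Emit:
drive_tool(steps=[0, 0, 0, 0, 0.002, 0, 0, 0, 0, 0, 0, 0.002, 0, 0, 0, 0, 0, 0, 0.002, 0, 0, 0, 0, 0, 0, 0.0015, 0, 0, 0, 0, 0, 0, 0, 0, 0, 0, 0, 0, 0, 0, 0.0015, 0, 0, 0, 0, 0, 0, 0.0015, 0, 0, 0, 0, 0, 0, 0.0015, 0, 0, 0, 0, 0, 0, 0.0015, 0, 0, 0, 0, 0, 0, 0, 0])

```text
time_s: 8.03
tcp_pos: [0.5378, 0.0125, 0.1482]
ee_rot: [[-0.956, 0.294, -0.001], [0.294, 0.956, 0.0], [0.001, -0.0, -1.0]]
wrist_force: [0.2, 0.7, -0.7]
gripper_width: 0.205
gripper_force: 29.9
```

```bash
python3 st.py
```

```text
t 8.03 foot z mm 45.7  cradle x -0.4 y 6.9 yaw -17.1 F [ 0.2  0.7 -0.7] M [-0.06   0.009  0.012] j [  19.   17.  -18.   -0.  -55. -126.]
```

Emit:
drive_tool(steps=[0, 0, 0, 0, -0.0025, 0, 0, 0, 0, 0, 0, -0.0025, 0, 0, 0, 0, 0, 0, -0.0025, 0, 0, 0, 0, 0, 0, -0.0025, 0, 0, 0, 0, 0, 0, -0.002, 0, 0, 0, 0, 0, 0, -0.002, 0, 0, 0, 0, 0, 0, 0, 0, 0, 0, 0, 0, 0, 0, 0.0015, 0, 0, 0, 0, 0, 0, 0.0015, 0, 0, 0, 0, 0, 0, 0, 0])

```text
time_s: 8.87
tcp_pos: [0.5335, -0.0011, 0.1452]
ee_rot: [[-0.956, 0.294, -0.001], [0.294, 0.956, -0.0], [0.001, -0.001, -1.0]]
wrist_force: [0.1, 0.1, -0.5]
gripper_width: 0.202
gripper_force: 29.9
```

Emit:
drive_tool(steps=[0, 0, 0, 0, 0, 0.0015, 0, 0, 0, 0, 0, 0, 0.0015, 0, 0, 0, 0, 0, 0, 0, 0])

```text
time_s: 9.12
tcp_pos: [0.5335, -0.001, 0.1422]
ee_rot: [[-0.956, 0.294, -0.001], [0.294, 0.956, -0.0], [0.001, -0.001, -1.0]]
wrist_force: [0.0, 0.1, -1.6]
gripper_width: 0.208
gripper_force: 29.9
```

```bash
python3 st.py
```

```text
t 9.12 foot z mm 39.7  cradle x -0.3 y -7.3 yaw -17.1 F [ 0.   0.1 -1.6] M [-0.086 -0.058  0.041] j [  17.   17.  -19.   -0.  -54. -124.]
```

Emit:
drive_tool(steps=[0, 0, 0, 0, 0.0025, 0, 0, 0, 0, 0, 0, 0.0025, 0, 0, 0, 0, 0, 0, 0.0025, 0, 0, 0, 0, 0, 0, 0, 0, 0, 0, 0, 0, 0, 0, 0.0015, 0, 0, 0, 0, 0, 0, 0.0015, 0, 0, 0, 0, 0, 0, 0.0015, 0, 0, 0, 0, 0, 0, 0.0015, 0, 0, 0, 0, 0, 0, 0, 0])

```text
time_s: 9.87
tcp_pos: [0.5359, 0.0061, 0.1363]
ee_rot: [[-0.956, 0.294, -0.0], [0.294, 0.956, -0.0], [0.0, -0.0, -1.0]]
wrist_force: [0.3, -1.3, -2.3]
gripper_width: 0.204
gripper_force: 29.9
```

```bash
python3 st.py
```

```text
t 9.87 foot z mm 33.8  cradle x -0.2 y 0.3 yaw -17.1 F [ 0.3 -1.3 -2.3] M [-0.754 -0.02   0.003] j [  18.   18.  -19.   -0.  -53. -125.]
```

Emit:
drive_tool(steps=[0, 0, 0, 0, 0, 0.001, 0, 0, 0, 0, 0, 0, 0.001, 0, 0, 0, 0, 0, 0, 0, 0])

```text
time_s: 10.12
tcp_pos: [0.536, 0.0062, 0.1345]
ee_rot: [[-0.956, 0.294, -0.0], [0.294, 0.956, -0.0], [0.0, -0.0, -1.0]]
wrist_force: [-0.7, -1.9, -1.7]
gripper_width: 0.205
gripper_force: 30.0
```

```bash
python3 st.py
```

```text
t 10.12 foot z mm 32.0  cradle x -0.2 y 0.3 yaw -17.1 F [-0.7 -1.9 -1.7] M [-0.902  0.136 -0.02 ] j [  18.   18.  -19.    0.  -53. -125.]
```

Emit:
drive_tool(steps=[0, 0, 0, 0, -0.001, 0, 0, 0, 0, 0, 0, 0, 0.002, 0, 0, 0, 0, 0, 0, 0.002, 0, 0, 0, 0, 0, 0, 0, 0])

```text
time_s: 10.45
tcp_pos: [0.5357, 0.0056, 0.1301]
ee_rot: [[-0.956, 0.294, -0.0], [0.294, 0.956, 0.001], [0.0, 0.001, -1.0]]
wrist_force: [-0.1, -0.6, -1.1]
gripper_width: 0.204
gripper_force: 29.9
```

```bash
python3 st.py
```

```text
t 10.45 foot z mm 27.6  cradle x -0.2 y -0.3 yaw -17.1 F [-0.1 -0.6 -1.1] M [-0.087 -0.014  0.003] j [  18.   18.  -19.   -0.  -52. -125.]
```

Emit:
drive_tool(steps=[0, 0, 0, 0, 0, 0.003, 0, 0, 0, 0, 0, 0, 0.003, 0, 0, 0, 0, 0, 0, 0.003, 0, 0, 0, 0, 0, 0, 0.0015, 0, 0, 0, 0, 0, 0, 0, 0])

```text
time_s: 10.87
tcp_pos: [0.5354, 0.0052, 0.1195]
ee_rot: [[-0.956, 0.294, -0.001], [0.294, 0.956, -0.0], [0.001, -0.0, -1.0]]
wrist_force: [0.6, 0.2, -1.2]
gripper_width: 0.205
gripper_force: 29.9
```

```bash
python3 st.py
```

```text
t 10.87 foot z mm 17.0  cradle x -0.4 y -0.7 yaw -17.1 F [ 0.6  0.2 -1.2] M [-0.052  0.001  0.05 ] j [  18.   19.  -20.   -0.  -51. -125.]
```

Emit:
drive_tool(steps=[0, 0, 0, 0, 0.002, 0, 0, 0, 0, 0, 0, 0.002, 0, 0, 0, 0, 0, 0, 0.002, 0, 0, 0, 0, 0, 0, 0.001, 0, 0, 0, 0, 0, 0, 0, 0, 0, 0, 0, 0, 0, 0, 0, 0])

```text
time_s: 11.37
tcp_pos: [0.5374, 0.0118, 0.12]
ee_rot: [[-0.956, 0.294, -0.001], [0.294, 0.956, -0.0], [0.001, -0.001, -1.0]]
wrist_force: [-1.4, -1.3, -2.8]
gripper_width: 0.201
gripper_force: 30.0
```

```bash
python3 st.py
```

```text
t 11.37 foot z mm 17.5  cradle x -0.5 y 6.1 yaw -17.1 F [-1.4 -1.3 -2.8] M [-0.961  0.375  0.002] j [  19.   19.  -20.    0.  -51. -126.]
```

Emit:
drive_tool(steps=[0, 0, 0, 0, -0.002, 0, 0, 0, 0, 0, 0, -0.002, 0, 0, 0, 0, 0, 0, -0.001, 0, 0, 0, 0, 0, 0, 0, 0, 0])

```text
time_s: 11.7
tcp_pos: [0.5368, 0.0073, 0.1205]
ee_rot: [[-0.956, 0.294, 0.001], [0.294, 0.956, 0.001], [-0.001, 0.001, -1.0]]
wrist_force: [0.0, -0.5, -1.2]
gripper_width: 0.202
gripper_force: 29.9
```

```bash
python3 st.py
```

```text
t 11.70 foot z mm 18.0  cradle x 0.3 y 1.7 yaw -17.1 F [ 0.  -0.5 -1.2] M [-0.002 -0.064 -0.037] j [  18.   19.  -20.   -0.  -51. -125.]
```

Emit:
drive_tool(steps=[0, 0, -0.12, 0, 0, 0, 0, 0, 0, -0.12, 0, 0, 0, 0, 0, 0, -0.12, 0, 0, 0, 0, 0, 0, -0.12, 0, 0, 0, 0, 0, 0, -0.12, 0, 0, 0, 0, 0, 0, -0.12, 0, 0, 0, 0, 0, 0, -0.12, 0, 0, 0, 0, 0, 0, -0.12, 0, 0, 0, 0, 0, 0, -0.12, 0, 0, 0, 0, 0, 0, -0.12, 0, 0, 0, 0])

```text
time_s: 12.53
tcp_pos: [0.5367, 0.0074, 0.1204]
ee_rot: [[-0.616, -0.788, 0.001], [-0.788, 0.616, 0.001], [-0.001, -0.0, -1.0]]
wrist_force: [-0.2, -0.2, -2.0]
gripper_width: 0.207
gripper_force: 29.9
```

Emit:
drive_tool(steps=[0, 0, -0.12, 0, 0, 0, 0, 0, 0, -0.12, 0, 0, 0, 0, 0, 0, -0.115, 0, 0, 0, 0, 0, 0, 0, 0, 0, 0, 0, 0, 0, 0, 0, 0, 0, 0])

```text
time_s: 12.95
tcp_pos: [0.5366, 0.0074, 0.1203]
ee_rot: [[-0.312, -0.95, 0.001], [-0.95, 0.312, 0.0], [-0.001, -0.0, -1.0]]
wrist_force: [0.5, -0.2, -2.4]
gripper_width: 0.205
gripper_force: 29.9
```

```bash
python3 st.py
```

```text
t 12.95 foot z mm 17.8  cradle x 0.1 y 1.7 yaw 71.8 F [ 0.5 -0.2 -2.4] M [ 0.011  0.078 -0.011] j [ 18.  19. -20.  -0. -51. -36.]
```

Emit:
drive_tool(steps=[0, 0, 0, 0, 0, -0.002, 0, 0, 0, 0, 0, 0, -0.002, 0, 0, 0, 0, 0, 0, -0.002, 0, 0, 0, 0, 0, 0, -0.003, 0, 0, 0, 0, 0, 0, -0.005, 0, 0, 0, 0, 0, 0, -0.005, 0, 0, 0, 0, 0, 0, 0, 0])

```text
time_s: 13.53
tcp_pos: [0.537, 0.0073, 0.1402]
ee_rot: [[-0.309, -0.951, 0.002], [-0.951, 0.309, 0.0], [-0.001, -0.002, -1.0]]
wrist_force: [1.4, 1.0, -6.6]
gripper_width: 0.207
gripper_force: 29.9
```

Emit:
drive_tool(steps=[0, 0, 0, 0, 0, -0.006, 0, 0, 0, 0, 0, 0, -0.01, 0, 0, 0, 0, 0, 0, -0.01, 0, 0, 0, 0, 0, 0, -0.01, 0, 0, 0, 0, 0, 0, -0.01, 0, 0, 0, 0, 0, 0, -0.01, 0, 0, 0, 0, 0, 0, -0.01, 0, 0, 0, 0, 0, 0, -0.01, 0, 0, 0, 0, 0, 0, -0.005, 0, 0, 0, 0, 0, 0, 0, 0])

```text
time_s: 14.37
tcp_pos: [0.5373, 0.0073, 0.222]
ee_rot: [[-0.309, -0.951, 0.004], [-0.951, 0.309, 0.001], [-0.002, -0.003, -1.0]]
wrist_force: [1.0, 0.0, -7.6]
gripper_width: 0.2
gripper_force: 29.9
```

```bash
python3 st.py;python3 - <<'E'
from h import *
import pickle
s=r.sense();P=r.camera_params("wrist");cv2.imwrite("pics/w3.png",r.capture("wrist"));pickle.dump((P,s),open("w3.pkl","wb"))
E
```

```text
t 14.37 foot z mm 119.5  cradle x 0.8 y 1.9 yaw 72.0 F [ 1.   0.  -7.6] M [ 0.044 -0.109  0.04 ] j [ 18.  13. -12.   0. -64. -36.]
```

View pics/w3.png

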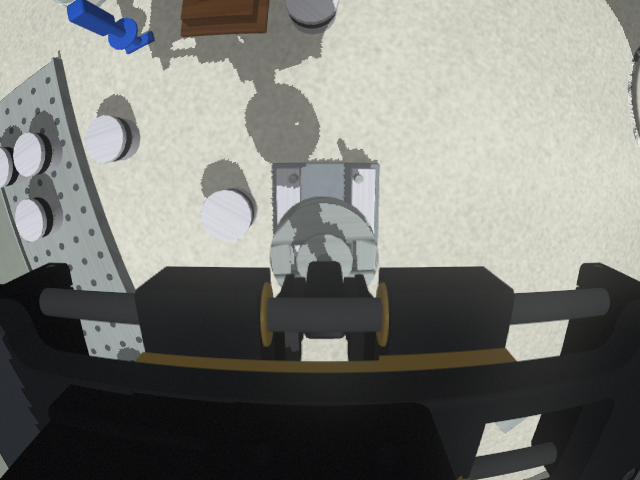

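The pile is up on the pin: disc at (325,250), empty cradle deck below, and Fz −7.6 N matches four discs plus the pin. Next I carry it beyond the balance so the wrist camera looks straight down on the saddle.

Emit:
drive_tool(steps=[0, 0, 0, -0.0077, 0.0023, 0, 0, 0, 0, 0, -0.0153, 0.0046, 0, 0, 0, 0, 0, -0.023, 0.0069, 0, 0, 0, 0, 0, -0.0287, 0.0086, 0, 0, 0, 0, 0, -0.0287, 0.0086, 0, 0, 0, 0, 0, -0.0287, 0.0086, 0, 0, 0, 0, 0, -0.0287, 0.0086, 0, 0, 0, 0, 0, -0.0287, 0.0086, 0, 0, 0, 0, 0, -0.0287, 0.0086, 0, 0, 0, 0, 0, -0.0287, 0.0086, 0, 0])

```text
time_s: 15.25
tcp_pos: [0.5413, 0.2667, 0.2188]
ee_rot: [[-0.309, -0.951, -0.002], [-0.951, 0.309, -0.001], [0.002, 0.002, -1.0]]
wrist_force: [0.2, -0.9, -7.2]
gripper_width: 0.208
gripper_force: 30.0
```

Emit:
drive_tool(steps=[0, 0, 0, -0.0287, 0.0086, 0, 0, 0, 0, 0, -0.023, 0.0069, 0, 0, 0, 0, 0, -0.0172, 0.0052, 0, 0, 0, 0, 0, -0.0115, 0.0035, 0, 0, 0, 0, 0, -0.0077, 0.0023, 0, 0, 0, 0, 0, -0.0038, 0.0012, 0, 0, 0, 0, 0, 0, 0, 0, 0, 0, 0, 0, 0, 0, 0, 0, 0, 0, 0, 0, 0, 0, 0])

```text
time_s: 16.0
tcp_pos: [0.5443, 0.3597, 0.2202]
ee_rot: [[-0.31, -0.951, -0.0], [-0.951, 0.31, -0.001], [0.001, 0.0, -1.0]]
wrist_force: [-0.1, -0.5, -7.1]
gripper_width: 0.203
gripper_force: 30.0
```

```bash
python3 st.py;python3 - <<'E'
from h import *
import pickle
s=r.sense();P=r.camera_params("wrist");cv2.imwrite("pics/w4.png",r.capture("wrist"));pickle.dump((P,s),open("w4.pkl","wb"));print(s["tcp_pos"])
E
```

```text
t 16.00 foot z mm 117.7  cradle x -101.5 y 339.1 yaw 71.9 F [-0.1 -0.5 -7.1] M [0.031 0.094 0.054] j [ 48.  25.   5.   0. -70. -66.]
[0.54425541 0.35968581 0.22023111]
```

View pics/w4.png

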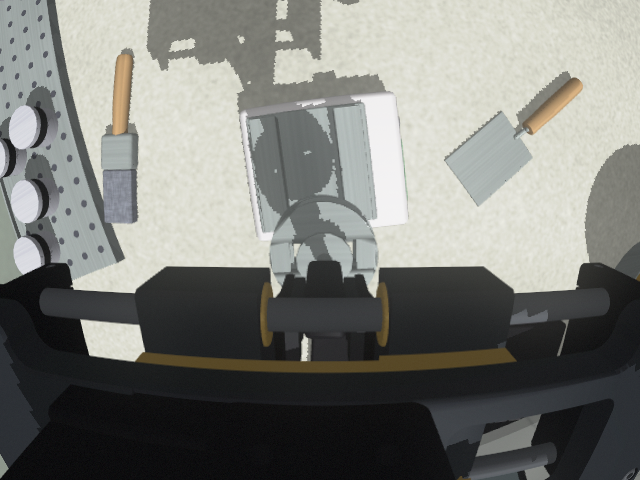

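View over the balance: the white housing spans about (240,108)–(408,225) and the two saddle rails run (250,118)→(265,232) and (363,102)→(377,218). The pile covers part of the near end, so I will enlarge it.

Run:
```python
import cv2
im=cv2.imread("pics/w4.png");cv2.imwrite("pics/w4c.png",cv2.resize(im[85:245,230:415],None,fx=3.7,fy=3.7,interpolation=cv2.INTER_CUBIC))
```

```text
(no output)
```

View pics/w4c.png

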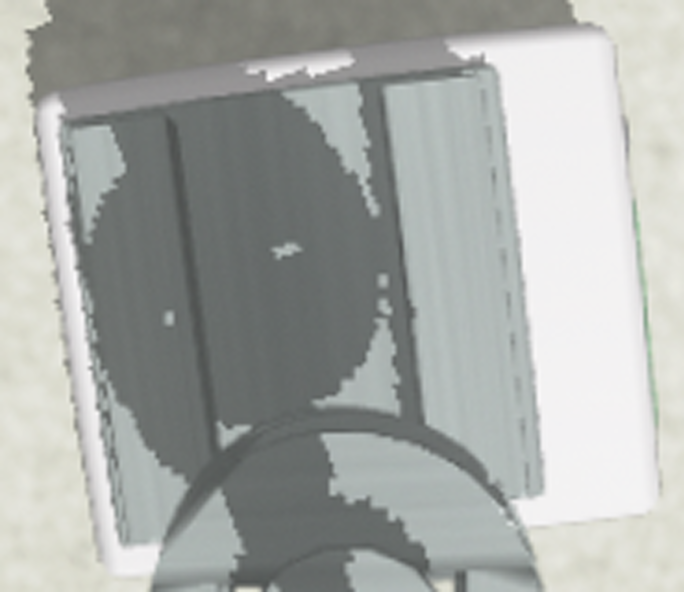

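The crop shows the rail top faces. Inner edges run (168,117)→(207,450) and (383,85)→(425,420). Outer corners are near (70,123), (484,72), (527,497) and (122,545).

Run:
```python
from h import *
import pickle
P,s=pickle.load(open("w4.pkl","rb"))
f=lambda p,z=.065:onz("wrist",(p[0]/3.7+230-.4,p[1]/3.7+85-.4),z,P)
a=lambda v:np.degrees(np.arctan2(v[1],v[0]))
S=[f(q) for q in((70,123),(484,72),(527,497),(122,545))];C=np.mean(S,0)
print("C",C,[np.linalg.norm(S[i]-S[i-1]).round(4) for i in range(4)],a(S[1]-S[0]),a(S[2]-S[3]),a(S[3]-S[0]),a(S[2]-S[1]))
L=[f(q) for q in((168,117),(207,450))];Rr=[f(q) for q in((383,85),(425,420))]
ang=np.mean([a(L[0]-L[1]),a(Rr[0]-Rr[1])]);print("rail dir",a(L[0]-L[1]),a(Rr[0]-Rr[1]))
H=[f(q,.037) for q in((40,95),(612,28),(660,510),(105,578))];print("housing",np.mean(H,0),[np.linalg.norm(H[i]-H[i-1]).round(4) for i in range(4)])
u=(L[0]-L[1])/np.linalg.norm(L[0]-L[1]);n=np.array([-u[1],u[0],0])
print("channel width",n@(np.mean(Rr,0)-np.mean(L,0)),"mid n",n@(np.mean(Rr,0)+np.mean(L,0))/2,"C n",n@C, "outer n",[n@x for x in S])
R=np.array(s["ee_rot"]);print("u",u,"C in tool",R.T@(C-s["tcp_pos"]))
# top view cross check
print("proj top",proj("top",C))
```

```text
C [0.53835008 0.3050098  0.065     ] [np.float64(0.1009), np.float64(0.0962), np.float64(0.1003), np.float64(0.0971)] 168.41144125645764 168.7492348220481 77.80577423869504 78.29982984256729
rail dir -102.02674601113812 -100.82433730303663
housing [0.52583365 0.30794326 0.037     ] [np.float64(0.1264), np.float64(0.1453), np.float64(0.1252), np.float64(0.1462)]
channel width -0.050661659678856386 mid n 0.4628627144733181 C n 0.46297916402744843 outer n [np.float64(0.511156572184524), np.float64(0.41494015722450467), np.float64(0.4143684959071633), np.float64(0.5114514307936019)]
u [-0.20836827 -0.97805044  0.        ] C in tool [ 0.05370976 -0.01136493  0.15526473]
proj top [161.09154179 270.96426161]
```

Run:
```python
from h import *
import pickle
P,s=pickle.load(open("w4.pkl","rb"));R=np.array(s["ee_rot"]);t=np.array(s["tcp_pos"])
for nm,z,o in(("disc top",.152,.035),("disc bottom",.124,.035),("collar",.162,.018)):
    p=t+R[:,0]*o;p[2]=z;q=proj("wrist",p,P);print(nm,((q-[230,85]+.4)*3.7).round(0))
f=lambda p,z:onz("wrist",(p[0]/3.7+230-.4,p[1]/3.7+85-.4),z,P)
print("top arc off mm",(R.T@(f((345,430),.152)-t))*1e3,"rim",(R.T@(f((345,408),.124)-t))*1e3,"collar arc",(R.T@(f((350,547),.162)-t))*1e3, (R.T@(f((162,560),.152)-t))*1e3,(R.T@(f((545,560),.152)-t))*1e3)
```

```text
disc top [348. 437.]
disc bottom [348. 418.]
collar [349. 547.]
top arc off mm [36.16381144 -0.60380476 68.25530597] rim [36.86722956 -0.67802711 96.2557694 ] collar arc [17.98492892  0.22634908 58.24326602] [ 13.61740751 -32.44813447  68.23306123] [13.57131756 34.15865827 68.24785192]
```

Emit:
drive_tool(steps=[0, 0, 0, 0.0105, -0.0023, 0, 0, 0, 0, 0, 0.0158, -0.0035, 0, 0, 0, 0, 0, 0.0158, -0.0035, 0, 0, 0, 0, 0, 0.0106, -0.0024, 0, 0, 0, 0, -0.0565, 0, 0, 0, 0, 0, 0, -0.0565, 0, 0, 0, 0, 0, 0, 0, 0, 0, 0, 0, 0, 0, 0, 0, 0, 0, 0, 0])

```text
validation failed for argument at $.st...
```

Emit:
drive_tool(steps=[0, 0, 0, 0, 0, 0.008, 0, 0, 0, 0, 0, 0, 0.012, 0, 0, 0, 0, 0, 0, 0.012, 0, 0, 0, 0, 0, 0, 0.012, 0, 0, 0, 0, 0, 0, 0.006, 0, 0, 0, 0, 0, 0, 0, 0, 0, 0, 0, 0, 0, 0, 0, 0, 0, 0, 0, 0, 0, 0])

```text
time_s: 16.72
tcp_pos: [0.5449, 0.3611, 0.1712]
ee_rot: [[-0.309, -0.951, 0.002], [-0.951, 0.309, 0.001], [-0.002, -0.001, -1.0]]
wrist_force: [0.3, 0.3, -6.5]
gripper_width: 0.206
gripper_force: 30.0
```

```bash
cat > sb.py <<'E'
from h import *
s=r.sense();R=np.array(s["ee_rot"]);t=np.array(s["tcp_pos"]);print(s["time_s"],"tcp mm",(t*1e3).round(1),"pin-C tool mm",(1e3*R.T@(np.array([.5384,.3050,t[2]])-t)).round(1),"yaw",np.degrees(np.arctan2(R[1,1],R[0,1]))-180,"F",np.round(s["wrist_force"],1),"M",np.round(s["moment"],2))
E
python3 sb.py
```

```text
16.7167 tcp mm [544.9 361.1 171.2] pin-C tool mm [ 55.4 -11.1  -0.1] yaw -17.985282177448113 F [ 0.3  0.3 -6.5] M [ 0.05  0.01 -0.01]
```

The lateral move was refused because of a wrong number count, while the descent beside the saddle ran. The foot stayed clear at about 69 mm against a 65 mm rail. I will go back up, then across.

Emit:
drive_tool(steps=[0, 0, 0, 0, 0, -0.008, 0, 0, 0, 0, 0, 0, -0.012, 0, 0, 0, 0, 0, 0, -0.01, 0, 0, 0, 0, 0.0105, -0.0023, 0, 0, 0, 0, 0, 0.0158, -0.0035, 0, 0, 0, 0, 0, 0.0158, -0.0035, 0, 0, 0, 0, 0, 0.0106, -0.0024, 0, 0, 0, 0, -0.0565, 0, 0, 0, 0, 0, 0, -0.0565, 0, 0, 0, 0, 0, 0, 0, 0, 0, 0, 0])

```text
time_s: 17.55
tcp_pos: [0.5392, 0.3063, 0.2007]
ee_rot: [[-0.199, -0.98, 0.001], [-0.98, 0.199, 0.001], [-0.001, -0.001, -1.0]]
wrist_force: [-0.3, 0.0, -6.3]
gripper_width: 0.204
gripper_force: 30.0
```

```bash
python3 sb.py
```

```text
17.55 tcp mm [539.2 306.3 200.7] pin-C tool mm [ 1.5  0.5 -0. ] yaw -11.50276021584321 F [-0.3  0.  -6.3] M [ 0.02  0.08 -0.  ]
```

Emit:
drive_tool(steps=[0, 0, 0, 0.0005, 0, 0.008, 0, 0, 0, 0, 0, 0, 0.01, 0, 0, 0, 0, 0, 0, 0.01, 0, 0, 0, 0, 0, 0, 0.006, 0, 0, 0, 0, 0, 0, 0, 0, 0, 0, 0, 0, 0, 0, 0])

```text
time_s: 18.05
tcp_pos: [0.5388, 0.3064, 0.1651]
ee_rot: [[-0.2, -0.98, -0.001], [-0.98, 0.2, -0.002], [0.002, 0.001, -1.0]]
wrist_force: [-0.1, 0.2, -6.6]
gripper_width: 0.204
gripper_force: 30.0
```

```bash
python3 sb.py
```

```text
18.05 tcp mm [538.8 306.4 165.1] pin-C tool mm [1.4 0.1 0. ] yaw -11.51307594916193 F [-0.1  0.2 -6.6] M [ 0.06 -0.    0.03]
```

Emit:
drive_tool(steps=[0, 0, 0, 0, 0, 0.0015, 0, 0, 0, 0, 0, 0, 0.0015, 0, 0, 0, 0, 0, 0, 0.0015, 0, 0, 0, 0, 0, 0, 0.0015, 0, 0, 0, 0, 0, 0, 0, 0])

```text
time_s: 18.47
tcp_pos: [0.5398, 0.307, 0.1615]
ee_rot: [[-0.199, -0.98, 0.003], [-0.98, 0.199, 0.001], [-0.002, -0.002, -1.0]]
wrist_force: [0.6, 0.2, -3.6]
gripper_width: 0.203
gripper_force: 30.0
```

```bash
python3 sb.py
```

```text
18.4667 tcp mm [539.8 307.  161.5] pin-C tool mm [ 2.3  1.  -0. ] yaw -11.488768173558299 F [ 0.6  0.2 -3.6] M [-0.07  0.   -0.01]
```

Emit:
drive_tool(steps=[0, 0, 0, 0, 0, 0.0015, 0, 0, 0, 0, 0, 0, 0.0015, 0, 0, 0, 0, 0.001, 0, 0, 0, 0, 0, 0, 0, 0, 0, 0])

```text
time_s: 18.8
tcp_pos: [0.5391, 0.3057, 0.1577]
ee_rot: [[-0.2, -0.98, 0.001], [-0.98, 0.2, 0.001], [-0.001, -0.001, -1.0]]
wrist_force: [0.1, -0.1, -0.9]
gripper_width: 0.2
gripper_force: 30.0
```

```bash
python3 sb.py
```

```text
18.8 tcp mm [539.1 305.7 157.7] pin-C tool mm [ 0.8  0.5 -0. ] yaw -11.510762491950572 F [ 0.1 -0.1 -0.9] M [0.04 0.07 0.02]
```

Emit:
drive_tool(steps=[0, 0, 0, 0, 0, 0.001, 0, 0, 0, 0, 0, 0, 0.001, 0, 0, 0, 0, 0, 0, 0, 0])

```text
time_s: 19.05
tcp_pos: [0.539, 0.3057, 0.1556]
ee_rot: [[-0.199, -0.98, 0.001], [-0.98, 0.199, 0.0], [-0.0, -0.001, -1.0]]
wrist_force: [-0.4, 0.0, -0.4]
gripper_width: 0.203
gripper_force: 30.0
```

```bash
python3 sb.py
```

```text
19.05 tcp mm [539.  305.7 155.6] pin-C tool mm [ 0.9  0.5 -0. ] yaw -11.502558430127863 F [-0.4  0.  -0.4] M [ 0.01  0.14 -0.02]
```

Emit:
drive_tool(steps=[0, 0, 0, 0, 0, 0.0005, 0, 0, 0, 0, 0, 0, 0.0005, 0, 0, 0, 0, 0, 0, 0, 0, 0, 0, 0, 0, 0, 0, 0])

```text
time_s: 19.38
tcp_pos: [0.5391, 0.3058, 0.155]
ee_rot: [[-0.199, -0.98, 0.001], [-0.98, 0.199, 0.001], [-0.001, -0.001, -1.0]]
wrist_force: [-1.3, -0.7, 5.8]
gripper_width: 0.203
gripper_force: 30.0
```

```bash
python3 sb.py
```

```text
19.3833 tcp mm [539.1 305.8 155. ] pin-C tool mm [ 0.9  0.6 -0. ] yaw -11.501948829311942 F [-1.3 -0.7  5.8] M [-0.14  0.43 -0.06]
```

Emit:
drive_tool(steps=[0, 0, 0, 0, 0, -0.0005, 0, 0, 0, 0, 0, 0, 0, 0, 0, 0, 0, 0, 0, 0, 0.5, 0, 0, 0, 0, 0, 0, 0.5, 0, 0, 0, 0, 0, 0, 0.5, 0, 0, 0, 0, 0, 0, 0.5, 0, 0, 0, 0, 0, 0, 0.5, 0, 0, 0, 0, 0, 0, 0.5, 0, 0, 0, 0, 0, 0, 0.5, 0, 0, 0, 0, 0, 0, 0.5])

```text
time_s: 20.22
tcp_pos: [0.5388, 0.3056, 0.1546]
ee_rot: [[-0.2, -0.98, -0.0], [-0.98, 0.2, -0.0], [0.0, 0.0, -1.0]]
wrist_force: [-0.1, -0.5, 0.2]
gripper_width: 0.497
gripper_force: 0.0
```

```bash
python3 sb.py
```

```text
20.2167 tcp mm [538.8 305.6 154.6] pin-C tool mm [0.7 0.3 0. ] yaw -11.518065123895212 F [-0.1 -0.5  0.2] M [0.01 0.06 0.04]
```

Emit:
drive_tool(steps=[0, 0, 0, 0, 0, -0.01, 0.5, 0, 0, 0, 0, 0, -0.02, 0.5, 0, 0, 0, 0, 0, -0.03, 0.5, 0, 0, 0, 0, 0, -0.03, 0.5, 0, 0, 0, 0, 0, -0.03, 0.5, 0, 0, 0, -0.02, 0, 0, 0.5, 0, 0, 0, -0.025, 0, 0, 0.5, 0, 0, 0, -0.02, 0, 0, 0.5, 0, 0, 0, 0, 0, 0, 0.5, 0, 0, 0, 0, 0, 0, 0.5])

```text
time_s: 21.05
tcp_pos: [0.5517, 0.37, 0.2747]
ee_rot: [[-0.199, -0.98, -0.0], [-0.98, 0.199, -0.0], [0.0, 0.0, -1.0]]
wrist_force: [-0.6, -0.4, 0.9]
gripper_width: 0.503
gripper_force: 0.0
```

Run:
```python
from h import *
import pickle
s=r.sense();P=r.camera_params("wrist");im=r.capture("wrist");pickle.dump((P,s),open("w5.pkl","wb"))
sc=r.capture("scene")
a=cv2.resize(im[60:260,220:420],(500,500),interpolation=cv2.INTER_CUBIC);b=cv2.resize(sc[170:320,400:520],(300,375),interpolation=cv2.INTER_CUBIC)
o=np.zeros((500,800,3),np.uint8);o[:,:500]=a;o[:375,500:]=b;cv2.imwrite("pics/end.png",o)
```

```text
(no output)
```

View pics/end.png

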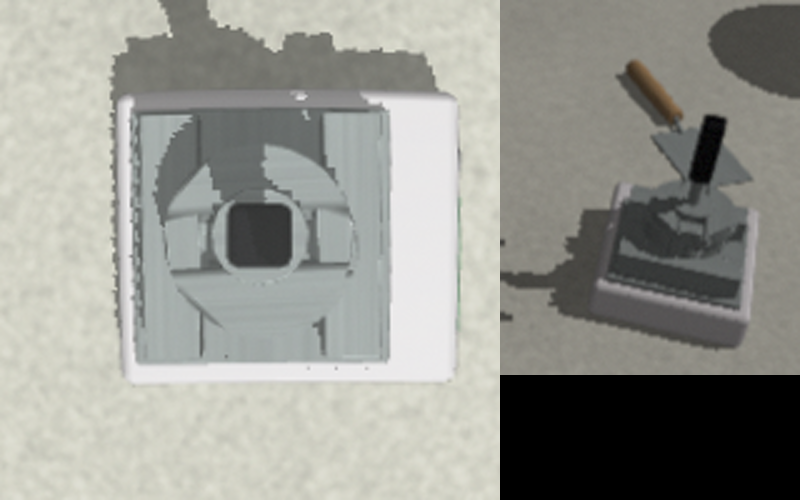

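The pile sits flat and centred on the saddle: disc centre is near (260,238), saddle middle near (262,237), and the pin stands upright at (260,236). I am handing the job in.

```bash
python3 -c "
from station import r;print(r.finish_job())"
```

```text
the job is handed in; nothing more can be done
None
```

The job is handed in (no verdict came back): the last picture shows all four weights flat and centred on the saddle to about 1 mm, with the pin upright in them and released, after about 21 s of robot time.

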